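# Run the can spinner up to full speed

### The job

Start the can spinner at full speed: push its speed lever away from the front of the machine, past the slow-speed notch, until it stays at the far stop, then press the green start button fully in and let it come back out. Only push with the fingers: do not grip the lever or pick anything up, and do not press the button before the lever is home. Leave the can on the turntable, and the check weight, the date stamp and the sleeve of lids round the machine, standing where they are.

Things in the scene. Friction and masses are not known exactly. Their poses are not given: they have to be found in the camera images.
- spinner: Can spinner fixed to the table: grey box 180 (x) x 290 (y) mm, top face 46 mm up. Origin: under its centre, on the table. x points from its front (button side, towards the robot) to its back, the way the lever is pushed; y to its left. Turntable (top 57 mm up) at y = +82 mm, lever at y = -100, button at x = -60, y = -20. Yaw within 0.5 rad.
- lever (a joint): Lever angle (rad) about the machine's y; hinge at x = 0, y = -100 mm, 40 mm up, between cheeks 80 mm high. 0 = off, leaning 0.5 to the front; 0.5 = upright, slow notch (yellow mark); 1.0 = far stop (green mark), leaning 0.5 to the back. A sprung detent pulls it into the nearest of the three; past about 0.77 it snaps to the far stop and stays, let go sooner it falls back. Starts near 0.
- lever_bar (a point): Centre of the lever's cross-bar, 95 mm from the hinge; 123 mm above the table at off and at the far stop, 135 mm when upright; moves 91 mm in all. Bar 56 mm long (machine's y), 20 mm thick (the way it is pushed), 24 mm tall; near half red, far half black; fingers pressing on both at once counts as gripping. Pushing it takes about 7 N out of off and 3 to 4 N out of the slow notch.
- start (a joint): Travel of the green start button (m): 0 = out, 0.006 = fully in (5 N, spring return). It moves straight down.
- start_top (a point): Centre of the top face of the green round start button, 24 mm across, standing in a black collar on the machine's top.
- turntable_can: Full sealed can, 71 mm across, 107 mm tall, standing loose on the turntable (top about 164 mm above the table). Origin: centre of its underside. Leave it alone.
- check_weight: Steel check weight with a knob, 38 mm across, 61 mm tall, standing on the table near the machine. Origin: centre of its underside. Leave it alone.
- date_stamp: Date stamp with a black foot and wooden knob, 47 x 53 mm, 86 mm tall, standing on the table near the machine. Origin: centre of its underside. Leave it alone.
- lid_sleeve: Stack of nested can lids, 73 mm across, 86 mm tall, standing on the table near the machine. Origin: centre of its underside. Leave it alone.

How it is judged:
On the way, in this order (a step that is already met when the one before it is completed fails the run):
1. the lever is past the notch and home at the far stop (value of joint lever above 0.93 rad), for 0.3 s.
2. the start button is pressed fully in (value of joint start above 0.0045 m), for 0.04 s.
At the end, for the whole second after the job is handed in: The lever rests at the far stop (above 0.93 rad), the start button has been pressed at least 4.5 mm in after that and is out again (under 2 mm), and the can on the turntable, the check weight, the date stamp and the sleeve of lids stand upright and at rest within 15 mm of where they stood (value of joint lever above 0.93 rad and velocity of joint lever below 0.05 rad/s and value of joint start below 0.002 m and distance of each of turntable_can, check_weight, date_stamp, lid_sleeve from where it was at the start of the episode below 0.015 m and angle between each of turntable_can, check_weight, date_stamp, lid_sleeve's own z axis and vertical below 0.15 rad and linear speed of each of turntable_can, check_weight, date_stamp, lid_sleeve below 0.02 m/s); the robot touches nothing.
It fails at once if the start button is pressed before the lever is home (value of joint start above 0.003 m and value of joint lever below 0.9 rad).
It fails at once if the lever's cross-bar is gripped (fingers press on both its halves) (contact force between the fingers and lever_c2 above 3 N and contact force between the fingers and lever_c3 above 3 N).
It fails at once if the can on the turntable, the check weight, the date stamp or the sleeve of lids is shifted by more than 15 mm or lifted (distance of any of turntable_can, check_weight, date_stamp, lid_sleeve from where it was at the start of the episode above 0.015 m).
It also fails if it takes over 43 s, if anything falls off the work surface, if the arm or the gripper's body presses on something with over 40 N, if the wrist force passes 120 N, or if a joint passes its speed limit or range.

### The arm

A 6-joint arm with a two-finger parallel gripper is mounted at the origin on the work surface; the furniture and walls round the work are solid. World frame = base frame: x ahead of the robot, y to its left, z up, the work surface at z = 0. Lengths are in m, angles in rad, forces in N, time in s.
With the tool pointing down it reaches from about 0.375 to 0.975 m from the base axis. Payload 3.8 kg.
Tool frame: the origin (TCP) lies midway between the tips of the shut fingers; the grasp point (between the pads) lies 19 mm behind it; x points along the fingers, y is the direction in which the jaws open and shut, and the axes are right-handed (so a half turn about x gives the same grasp; the last joint's range is limited). The gripper opens to 88 mm and grips with 3 to 60 N. Pads are 18 mm wide; open, the fingers measure 123 mm over their backs; the gripper's body (75 mm by 187 mm) begins 45 mm behind the grasp point.
Start: joints at [1.17, 0.264, 1.604, -0, 1.274, -0.037], TCP at [0.24, 0.631, 0.239] pointing down, gripper open.
Joint ranges: [-2.63, 2.63], [-0.94, 2.18], [0.31, 2.57], [-1.31, 4.45], [0, 2.66], [-2.55, 2.55]. Speed limits (rad/s): [2.57, 2.57, 3.14, 3.14, 3.14, 3.14].

### API

Orientations are given as a rotation vector (axis times angle).
In Python, from cell import manip, inverse_kinematics, cams, order gives the robot as it stands. Calls block until the motion is done:
- manip.move_pose(position, orientation): joint-space move of the TCP to a pose.
- manip.move_linear(position, rate=0.15, rot=None): straight line of the TCP; rot=None keeps the orientation; rate is the mean speed in m/s.
- manip.set_joints(angles): joint-space move.
- manip.set_gripper(opening, force=None): finger opening in m; force is the grip in N (None keeps the last); returns when the fingers have stopped.
- manip.dwell(seconds).
- inverse_kinematics(position, orientation): joint angles nearest the present ones, or None.
- manip.state(): the state.
- cams.capture(name): name is "side" or "top" or "wrist"; returns a dict with "image" (384x512x3 uint8, blue, green, red), "z_map" (384x512 float32, m along the optical axis (not along the pixel's ray), 0 where there is no reading), "intrinsics" (3x3 intrinsics, pixels), "k1" (the pictures are not rectified: a ray, as slopes to the right and down, at radius r is drawn at 1 + k1 r^2 times it, then the intrinsics apply), "position" and "orientation" of the camera in the world; the wrist camera has in their place "T_tool_cam" (4x4, takes a point from camera to tool coordinates, whose origin is the TCP and whose axes are the tool frame's). Camera axes: x right, y down, z forward; pixel columns grow to the right and rows downward; lengths in m; the calibration is good to about 2 mm. A picture is of the moment at which its call begins: read the wrist's pose just before it.
A pose or a line that the arm cannot do raises manip.IKError and nothing moves.
- order.close_job(): hands the job in, once; it reports no verdict.
The state is a dict: "clock": time; "joint_pos": joint angles; "joint_velocities": joint speeds; "tau": joint torques, N m; "tool_pos": TCP position; "tcp_rot": TCP orientation; "contact_force": force on the tool from outside, world axes, zero at the start; "moment": the same for the moment, N m; "gripper_width": finger opening in m.
Only numpy, scipy, OpenCV 4.12 (cv2) and the standard library are available. Lean on these libraries where they do the work, as an engineer would, in place of code of your own. Each camera call takes 0.05 s, during which the arm holds its last target.

## Working session

There is one attempt and no reset: what is moved stays moved. The work goes in short steps, each a Python script; the robot and the scene stay as the last script left them, time stands still between calls to the robot, and variables do not carry over. Pictures are saved under pics/ and viewed, and the job is handed in when it is done.

```bash
ls; mkdir -p pics; python3 - <<'E'
from cell import manip,cams
import cv2,numpy as np,pickle
s=manip.state();print(s)
for n in ("side","top","wrist"):
    c=cams.capture(n);c['state']=s
    pickle.dump(c,open(f'{n}0.pkl','wb'));cv2.imwrite(f'pics/{n}0.png',c['image'])
    print(n,c['intrinsics'],c['k1'],c.get('position'),c.get('orientation'),c.get('T_tool_cam'))
E
```

```text
pics
{'clock': 0.0, 'joint_pos': array([ 1.17012723e+00,  2.64721060e-01,  1.60533316e+00, -4.37001556e-05,
        1.27369917e+00, -3.68934349e-02]), 'joint_velocities': array([-0.00064679, -0.00113538,  0.00077347,  0.00068338,  0.00056324,
        0.00062509]), 'tau': array([-1.19418775e-03, -5.02133846e+01, -3.56857824e+01,  7.23896781e-02,
        2.99568521e-02, -1.68599595e-04]), 'tool_pos': array([0.23990888, 0.63018504, 0.23743168]), 'tcp_rot': array([ 0.28375899,  1.55231579, -0.28710167]), 'contact_force': array([ 0.43661728, -0.07517758,  1.00680064]), 'moment': array([-0.01093427, -0.00425488, -0.05128497]), 'gripper_width': 0.08852009854693683}
side [[450.47641924   0.         253.76141262]
 [  0.         450.47641924 192.21355139]
 [  0.           0.           1.        ]] -0.15463690828841486 [ 0.33278158 -0.6631741   0.46900089] [-1.96258299  0.26895549 -0.13921763] None
top [[399.41198307   0.         249.11371235]
 [  0.         399.41198307 192.86927326]
 [  0.           0.           1.        ]] 0.025140452820253168 [0.38661145 0.20621171 0.9376255 ] [-2.11825082  2.11074877 -0.17445651] None
wrist [[270.05986981   0.         259.10728843]
 [  0.         270.05986981 191.48901718]
 [  0.           0.           1.        ]] 0.01642342136198863 None None [[-1.50624138e-03 -3.03561637e-01  9.52810613e-01 -1.45823093e-01]
 [ 9.99998494e-01  3.64550538e-04  1.69698222e-03  6.09475860e-04]
 [-8.62486321e-04  9.52811734e-01  3.03560630e-01 -7.84669299e-02]
 [ 0.00000000e+00  0.00000000e+00  0.00000000e+00  1.00000000e+00]]
```

View pics/side0.png

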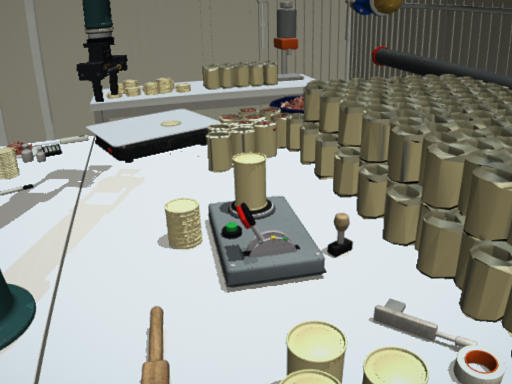

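View pics/top0.png

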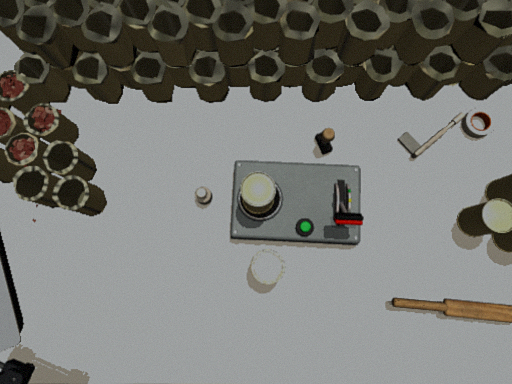

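View pics/wrist0.png

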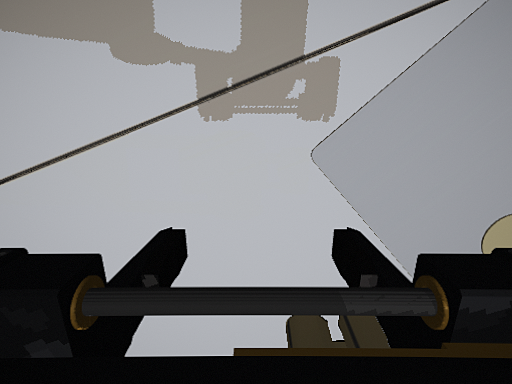

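The top view shows the machine at columns 232–361, rows 161–243. The button is at (305,227), the red half of the lever bar at (348,219), and the can at (258,190). The lids are at (267,267), the weight at (203,195) and the stamp at (325,140). The side view agrees. Next I'll turn these pixels into positions.

```bash
cat > h.py <<'E'
import numpy as np,cv2,pickle
from scipy.spatial.transform import Rotation as R
def cloud(c):
    """world-frame (or camera-frame for wrist) point of each pixel"""
    z=c['z_map'].astype(float);K=c['intrinsics'];h,w=z.shape
    u,v=np.meshgrid(np.arange(w),np.arange(h))
    d=np.stack([u,v],-1).reshape(-1,1,2).astype(float)
    n=cv2.undistortPoints(d,K,np.array([c['k1'],0,0,0,0.]),None,None).reshape(h,w,2)
    P=np.dstack([n*z[...,None],z])
    if 'T_tool_cam' in c:
        T=c['T_tool_cam'];P=P@T[:3,:3].T+T[:3,3];s=c['state']
        P=P@R.from_rotvec(s['tcp_rot']).as_matrix().T+s['tool_pos']
    else: P=P@R.from_rotvec(c['orientation']).as_matrix().T+c['position']
    P[z==0]=np.nan
    return P
E
python3 - <<'E'
from h import *
for n,roi in (('top',(150,255,220,375)),('side',(180,290,195,335))):
    c=pickle.load(open(n+'0.pkl','rb'));P=cloud(c);im=c['image'].astype(int)
    r0,r1,c0,c1=roi;Q=P[r0:r1,c0:c1].reshape(-1,3);I=im[r0:r1,c0:c1].reshape(-1,3)
    print(n,'table z',np.nanmedian(P[300:330,300:380,2]))
    m=(abs(Q[:,2]-.046)<.006);T=Q[m]
    (ct,sz,a)=cv2.minAreaRect(T[:,:2].astype(np.float32));print('rect',ct,sz,a,np.median(T[:,2]),m.sum())
    b,g,r=I.T
    for nm,mm in (('green',(g>100)&(b<80)&(r<80)),('red',(r>110)&(g<60)&(b<60)),('yellow',(r>130)&(g>110)&(b<70))):
        q=Q[mm];q=q[~np.isnan(q[:,0])]
        if len(q):print(nm,len(q),np.median(q,0),q.min(0),q.max(0))
c=pickle.load(open('top0.pkl','rb'));P=cloud(c)
for nm,(r0,r1,c0,c1) in dict(can=(165,215,235,285),weight=(180,210,190,216),stamp=(122,156,312,342),lids=(245,290,245,290)).items():
    q=P[r0:r1,c0:c1].reshape(-1,3);q=q[q[:,2]>(.13 if nm=='can' else .02)];print(nm,len(q),np.percentile(q,[1,50,99],axis=0).round(3).tolist())
im=c['image'][140:260,220:380];cv2.imwrite('pics/top0z.png',cv2.resize(im,None,fx=5,fy=5,interpolation=2))
c=pickle.load(open('side0.pkl','rb'));cv2.imwrite('pics/side0z.png',cv2.resize(c['image'][145:290,160:360],None,fx=4,fy=4,interpolation=2))
E
```

```text
top table z -0.00032281898049368873
rect (0.5381978154182434, 0.12082399427890778) (0.2862769365310669, 0.17919228971004486) 87.43008422851562 0.04597637964161805 7323
green 81 [0.47695716 0.10273122 0.06809547] [0.46795645 0.00448113 0.06407988] [0.55756308 0.11218815 0.08089247]
red 94 [0.47877036 0.02416683 0.13156182] [ 0.47491963 -0.00239756  0.12725809] [0.48317917 0.0481932  0.13488984]
yellow 6 [0.5319657  0.00814251 0.08225913] [0.52938137 0.00658878 0.07965417] [0.53421508 0.00954512 0.08459524]
side table z 0.00019556709003504258
rect (0.5166964530944824, 0.1175721287727356) (0.28815868496894836, 0.21519435942173004) 87.47196197509766 0.0453033373770817 4323
green 52 [0.47626864 0.09881712 0.06715609] [0.464901   0.00232713 0.04695852] [0.55633369 0.13398706 0.0768462 ]
red 85 [0.47828293 0.01011174 0.13064598] [ 0.47339624 -0.00629806  0.06259802] [0.5129802  0.18806104 0.13257931]
yellow 12 [0.53139556 0.00626735 0.08016208] [0.52773037 0.00501837 0.06953469] [0.53486239 0.03012044 0.0811683 ]
can 1025 [[0.508, 0.172, 0.135], [0.54, 0.206, 0.163], [0.575, 0.239, 0.166]]
weight 225 [[0.535, 0.314, 0.022], [0.551, 0.329, 0.038], [0.572, 0.35, 0.063]]
stamp 287 [[0.661, 0.032, 0.02], [0.679, 0.05, 0.071], [0.705, 0.065, 0.087]]
lids 930 [[0.358, 0.151, 0.08], [0.391, 0.185, 0.085], [0.424, 0.219, 0.089]]
```

View pics/top0z.png

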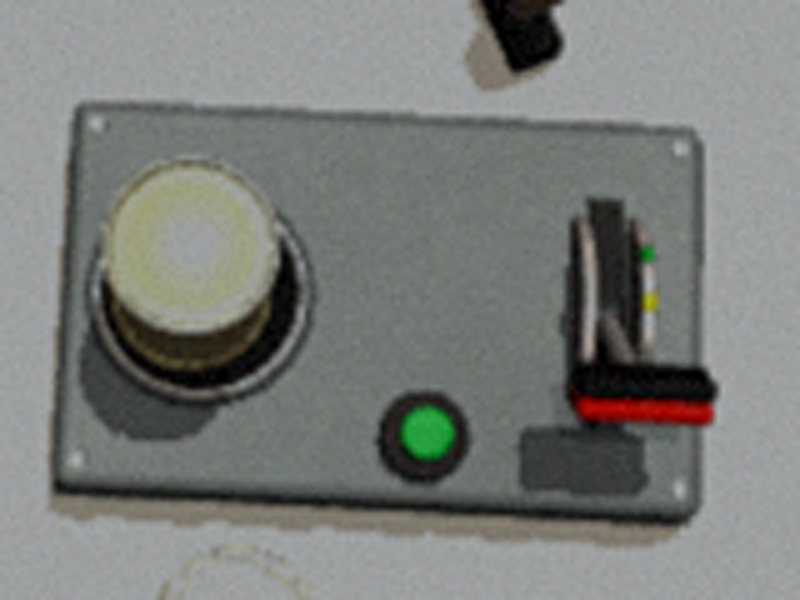

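View pics/side0z.png

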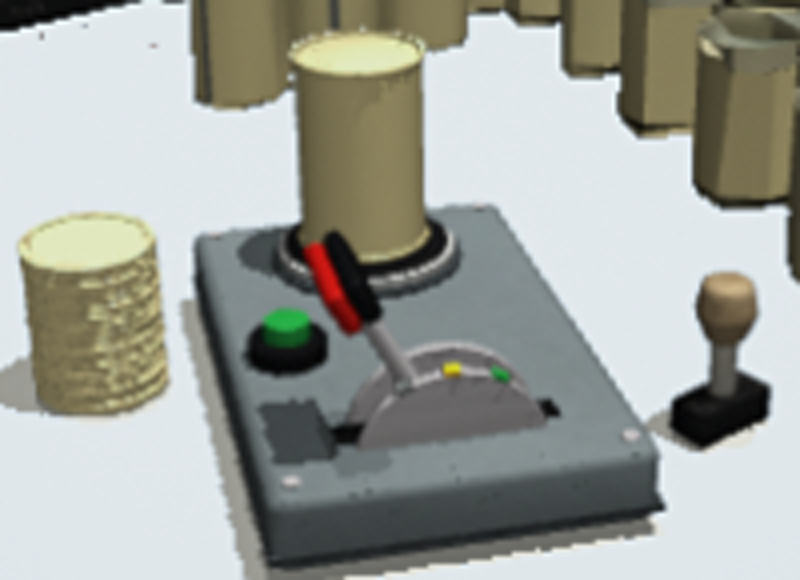

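```bash
cat >> h.py <<'E'
YAW=-0.0447
C0=np.array([.5382,.1208])
xm=np.array([np.cos(YAW),np.sin(YAW),0]);ym=np.array([-np.sin(YAW),np.cos(YAW),0])
def W(x,y,z): return np.array([*C0,0])+x*xm+y*ym+np.array([0,0,z])
def ori(zt):  # tool down, tool z = zt
    zt=zt/np.linalg.norm(zt);x=np.array([0,0,-1.]);return R.from_matrix(np.column_stack([x,np.cross(zt,x),zt])).as_rotvec()
E
python3 - <<'E'
from h import *
from cell import manip,inverse_kinematics
print(R.from_rotvec(manip.state()['tcp_rot']).as_matrix().round(2))
for n in ('top','side'):
    c=pickle.load(open(n+'0.pkl','rb'));Q=cloud(c).reshape(-1,3)-np.array([*C0,0]);m=np.column_stack([Q@xm,Q@ym,Q[:,2]])
    s=m[(abs(m[:,2]-.046)<.004)&(abs(m[:,0])<.11)&(abs(m[:,1])<.16)]
    print(n,'body',np.percentile(s,[.2,99.8],axis=0).round(4).tolist())
    for ly in (.02,-.13,-.08,.0): 
        t=s[abs(s[:,1]-ly)<.015]; print(ly,np.percentile(t[:,0],[1,99]).round(4))
    b=m[np.hypot(m[:,0]+.06,m[:,1]+.02)<.022]; print('button z',np.percentile(b[:,2],[5,25,50,75,95]).round(4)); t=b[b[:,2]>.064];print(t.mean(0),t.min(0),t.max(0))
    k=b[(b[:,2]>.05)&(b[:,2]<.063)];print('collar',np.median(k[:,2]),len(k))
    l=m[(m[:,2]>.1)&(m[:,1]<-.06)&(m[:,1]>-.14)&(abs(m[:,0])<.09)];print('bar',l.min(0).round(4),l.max(0).round(4))
for zt in (xm,-xm,ym,-ym):
    for p in (W(-.115,-.1,.112),W(-.06,-.02,.06)): print(inverse_kinematics(p,ori(zt)))
E
```

```text
[[-0.    0.36  0.93]
 [-0.    0.93 -0.36]
 [-1.   -0.   -0.  ]]
top body [[-0.0881, -0.1428, 0.0421], [0.0879, 0.1415, 0.0499]]
0.02 [-0.0866  0.0859]
-0.13 [-0.0862  0.0856]
-0.08 [-0.0862  0.0858]
0.0 [-0.0871  0.0859]
button z [0.0451 0.0562 0.0582 0.0662 0.069 ]
[-0.0600775  -0.02088336  0.06774161] [-0.07118129 -0.03149494  0.06407988] [-0.04921437 -0.00979997  0.07111186]
collar 0.057764619473282375 164
bar [-0.0584 -0.1282  0.1003] [-0.0282 -0.0728  0.1392]
side body [[-0.0909, -0.1462, 0.0421], [0.0857, 0.1358, 0.0498]]
0.02 [-0.089   0.0827]
-0.13 [-0.0894  0.083 ]
-0.08 [-0.0903  0.0843]
0.0 [-0.0893  0.0844]
button z [0.0449 0.0521 0.0571 0.063  0.0677]
[-0.06293299 -0.0244211   0.06661468] [-0.07294349 -0.03388373  0.06402081] [-0.05229591 -0.008893    0.06883001]
collar 0.056968580897594656 149
bar [-0.0611 -0.131   0.1002] [-0.0309 -0.0763  0.1374]
[ 2.71837475e-03 -1.09361499e-01  2.25383707e+00 -4.44089210e-16
  9.97117082e-01 -1.52337795e+00]
[ 0.1625133   0.10088727  2.15861436  0.          0.88209103 -1.36358303]
[ 2.71837475e-03 -1.09361499e-01  2.25383707e+00 -8.88178420e-16
  9.97117082e-01  1.61821470e+00]
[ 1.62513296e-01  1.00887271e-01  2.15861436e+00 -8.88178420e-16
  8.82091026e-01  1.77800962e+00]
None
None
[ 2.71837475e-03 -1.09361499e-01  2.25383707e+00 -4.44089210e-16
  9.97117082e-01  4.74183748e-02]
[ 1.62513296e-01  1.00887271e-01  2.15861436e+00 -4.44089210e-16
  8.82091026e-01  2.07213296e-01]
```

```bash
python3 - <<'E'
from h import *
from cell import manip,cams
manip.set_gripper(0.0,10)
o=ori(xm)
manip.move_pose(W(-.115,-.1,.24),o)
manip.move_linear(W(-.115,-.1,.112),rate=.12)
f0=manip.state()['contact_force'];print(manip.state()['clock'])
for x in (-.08,-.06,-.045,-.03,-.015,0,.008,.016):
    manip.move_linear(W(x,-.1,.112),rate=.06)
    s=manip.state();d=s['tool_pos']-np.array([*C0,0]);print(x,round(s['clock'],2),(d@xm).round(4),(d@ym).round(4),d[2].round(4),(s['contact_force']-f0).round(1),s['gripper_width'].round(4))
for n in ('top','side'):
    c=cams.capture(n);pickle.dump(c,open(n+'1.pkl','wb'));cv2.imwrite(f'pics/{n}1.png',c['image'])
cv2.imwrite('pics/side1z.png',cv2.resize(cv2.imread('pics/side1.png')[130:290,160:360],None,fx=3.7,fy=3.7))
E
```

```text
4.9167Traceback (most recent call last):
  File "<stdin>", line 10, in <module>
AttributeError: 'float' object has no attribute 'round'
```

The script crashed on my print line after the first step, which stopped the TCP at x=-0.08, before it reached the lever. I'll carry on from there.

```bash
python3 - <<'E'
from h import *
from cell import manip,cams
f0=manip.state()['contact_force'];print(f0.round(1))
for x in (-.06,-.045,-.03,-.015,0,.008,.016):
    manip.move_linear(W(x,-.1,.112),rate=.06)
    s=manip.state();d=s['tool_pos']-np.array([*C0,0]);print(x,s['clock'],np.round([d@xm,d@ym,d[2]],4),(s['contact_force']-f0).round(1),s['gripper_width'])
for n in ('top','side'):
    c=cams.capture(n);pickle.dump(c,open(n+'1.pkl','wb'));cv2.imwrite(f'pics/{n}1.png',c['image'])
cv2.imwrite('pics/side1z.png',cv2.resize(cv2.imread('pics/side1.png')[130:290,160:360],None,fx=3.7,fy=3.7))
E
```

```text
[-0.4 -0.5  0.6]
-0.06 6.1333 [-0.06  -0.1    0.112] [-2.8  0.6  2.3] 0.0006014575253210477
-0.045 6.5333 [-0.0443 -0.1     0.1121] [ 1.3  0.5 -0.6] 0.0002944395939874344
-0.03 6.9333 [-0.0295 -0.1     0.112 ] [ 0.4 -0.2  0.2] 0.0004412929311550288
-0.015 7.3333 [-0.015  -0.1     0.1119] [-2.   1.6  1.4] 0.00039335831883099964
0 7.7333 [ 0.0009 -0.1     0.1122] [ 1.1 -0.5 -0.4] 0.0004016999295249504
0.008 8.0167 [ 0.0086 -0.1     0.1122] [ 0.2  0.  -0.9] 0.0007153408851829743
0.016 8.3 [ 0.0165 -0.1     0.1121] [-0.5  0.9 -0.4] 0.0005655417775172203
```

View pics/side1z.png

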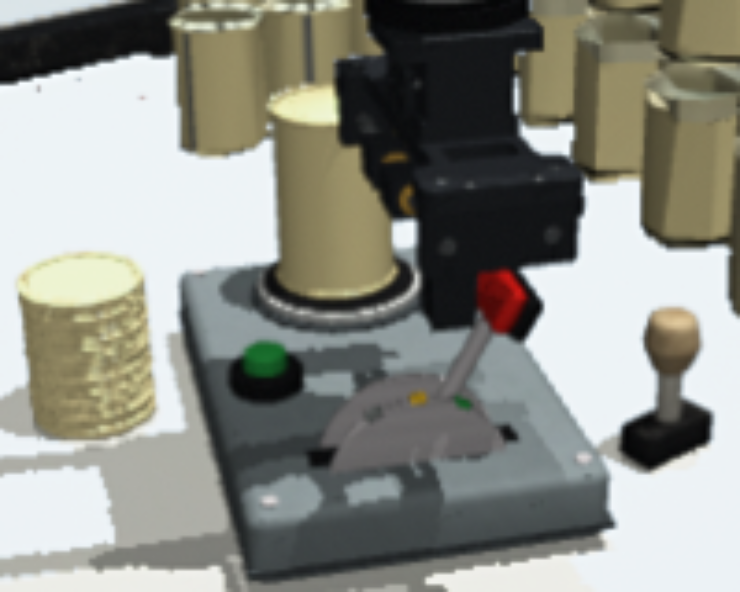

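The lever in the zoomed side view now leans back at the green mark, with its bar at (505,300). The fingers sit clear in front of it, at about (450,290). I'll back off and measure the bar.

```bash
python3 - <<'E'
from h import *
from cell import manip,cams
manip.move_linear(W(-.03,-.1,.125),rate=.12)
manip.move_linear(W(-.06,-.06,.25),rate=.2)
manip.move_pose(W(-.06,-.0215,.25),ori(-ym))
manip.move_linear(W(-.06,-.0215,.11),rate=.15)
s=manip.state();print(s['clock'],s['tool_pos'],s['joint_pos'].round(2),s['contact_force'])
c=cams.capture('side');cv2.imwrite('pics/side2z.png',cv2.resize(c['image'][130:290,160:360],None,fx=3.7,fy=3.7))
Q=cloud(c)-np.array([*C0,0]);im=c['image'].astype(int);b,g,r=im[...,0],im[...,1],im[...,2]
q=Q[(r>90)&(g<60)&(b<60)&(np.arange(384)[:,None]>130)&(np.arange(384)[:,None]<290)&(abs(np.arange(512)-260)<100)];q=np.column_stack([q@xm,q@ym,q[:,2]]);q=q[(q[:,1]<-.05)];print('red',len(q),np.median(q,0))
c['state']=s;cv2.imwrite('pics/wrist2.png',cams.capture('wrist')['image'])
E
```

```text
12.325 [0.47812743 0.1021407  0.11090949] [0.16 0.03 2.12 0.   0.99 0.2 ] [-0.19830341  0.01270012  0.73570466]
red 214 [ 0.03674692 -0.11115864  0.13031129]
```

View pics/side2z.png

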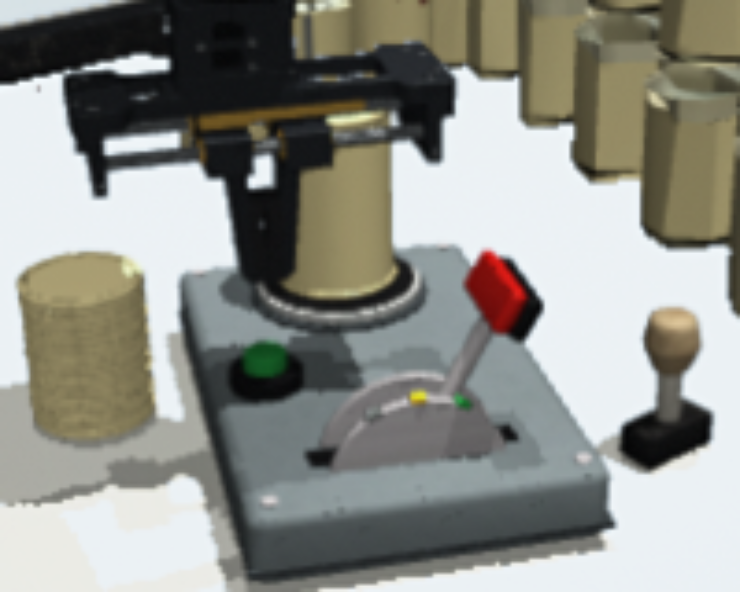

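View pics/wrist2.png

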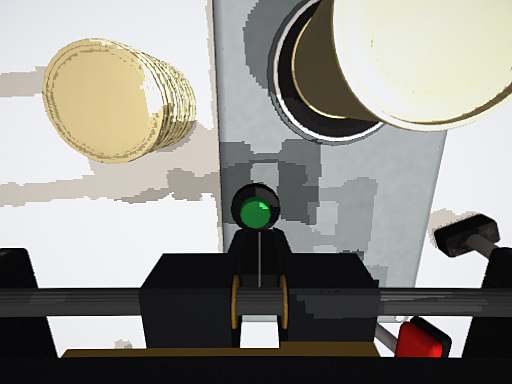

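The side view shows the lever at the green mark. The red face measures x=36.7 mm in the machine frame, exactly what the far stop should give. In the wrist view the button is at (256,212), directly in front of the closed fingertips. Next is the press.

```bash
python3 - <<'E'
from h import *
from cell import manip,cams
f0=manip.state()['contact_force']
manip.move_linear(W(-.06,-.0215,.073),rate=.08)
for z in np.arange(.070,.056,-.0015):
    manip.move_linear(W(-.06,-.0215,z),rate=.03); manip.dwell(.1)
    s=manip.state();fz=(s['contact_force']-f0)[2];print(z.round(4),s['tool_pos'][2].round(4),fz.round(1))
    if fz>14: break
c=cams.capture('side');cv2.imwrite('pics/side3z.png',cv2.resize(c['image'][130:290,160:360],None,fx=3.7,fy=3.7))
print(s['clock'])
E
```

```text
0.07 0.0703 -0.6
0.0685 0.0685 -0.1
0.067 0.0672 1.6
0.0655 0.0656 3.0
0.064 0.0641 2.2
0.0625 0.0626 4.0
0.061 0.0623 12.9
0.0595 0.0621 22.4
15.8333
```

View pics/side3z.png

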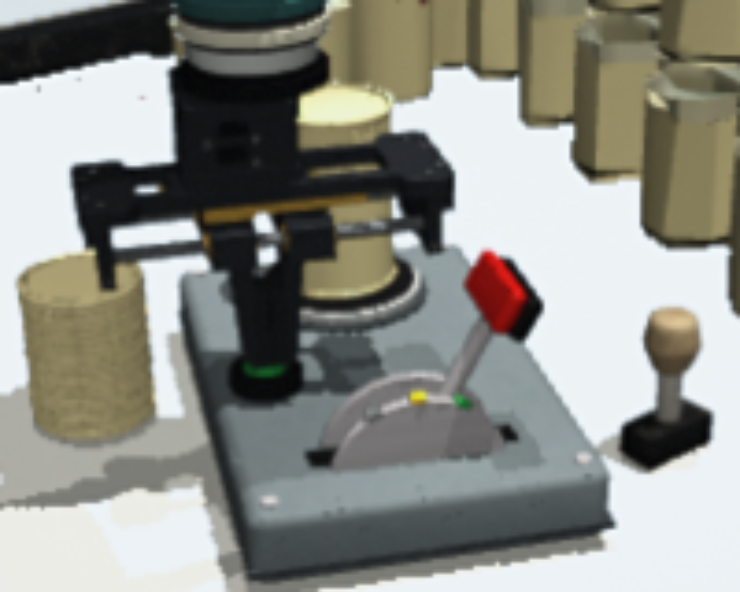

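The button bottomed out hard at z=62.2 mm, about 6 mm of travel. In the view it's sunk into its collar at (265,372), and the lever is still back. I'll withdraw and check everything.

```bash
python3 - <<'E'
from h import *
from cell import manip,cams
manip.move_linear(W(-.06,-.0215,.25),rate=.12)
manip.move_linear(W(-.14,-.0215,.30),rate=.2)
manip.dwell(.5)
s=manip.state();print(s['clock'],s['contact_force'].round(1))
c=cams.capture('side');cv2.imwrite('pics/side4z.png',cv2.resize(c['image'][130:290,160:360],None,fx=3.7,fy=3.7))
d0=pickle.load(open('side0.pkl','rb'));A=cloud(d0);B=cloud(c)
def stat(P,roi,zm):
    r0,r1,c0,c1=roi;q=P[r0:r1,c0:c1].reshape(-1,3);q=q[q[:,2]>zm];return np.nanmedian(q,0),len(q)
for n,roi,zm in (('lids',(195,250,160,205),.02),('stamp',(208,260,325,357),.02),('can',(150,200,228,268),.08)):
    print(n,stat(A,roi,zm),stat(B,roi,zm))
Q=B-np.array([*C0,0]);q=Q[130:290,160:360].reshape(-1,3);m=np.column_stack([q@xm,q@ym,q[:,2]])
b=m[np.hypot(m[:,0]+.062,m[:,1]+.023)<.01];print('btn',np.percentile(b[:,2],[50,90]))
im=c['image'][130:290,160:360].reshape(-1,3).astype(int);r=m[(im[:,2]>90)&(im[:,1]<60)&(im[:,0]<60)&(m[:,1]<-.05)];print('red',np.median(r,0))
t=cams.capture('top');cv2.imwrite('pics/top4.png',t['image']);T0=cloud(pickle.load(open('top0.pkl','rb')));T1=cloud(t)
for n,roi,zm in (('weight',(180,210,190,216),.02),('stamp',(122,156,312,342),.02),('can',(165,215,235,285),.13)):print(n,stat(T0,roi,zm),stat(T1,roi,zm))
E
```

```text
18.75 [ 0.1 -0.6  0.3]
lids (array([0.38772224, 0.16100149, 0.06489158]), 1320) (array([0.38761145, 0.16099713, 0.06514427]), 1321)
stamp (array([0.67870166, 0.04078941, 0.05728856]), 438) (array([0.67903765, 0.04094037, 0.05657147]), 445)
can (array([0.5337973 , 0.17909325, 0.1328334 ]), 1460) (array([0.53372109, 0.1792271 , 0.13272458]), 1469)
btn [0.06631841 0.06736174]
red [ 0.03675417 -0.10964268  0.13028794]
weight (array([0.55060323, 0.32942806, 0.03789565]), 225) (array([0.55055604, 0.32946208, 0.03815704]), 225)
stamp (array([0.67865103, 0.04999074, 0.07091573]), 287) (array([0.67873247, 0.04986933, 0.07159866]), 282)
can (array([0.539966  , 0.2055099 , 0.16252983]), 1025) (array([0.54006666, 0.20550534, 0.16251147]), 1022)
```

View pics/side4z.png

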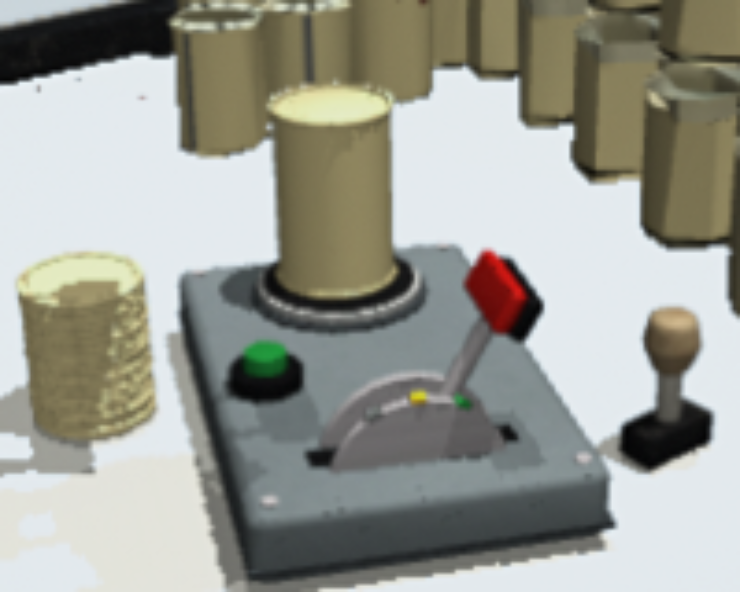

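View pics/top4.png

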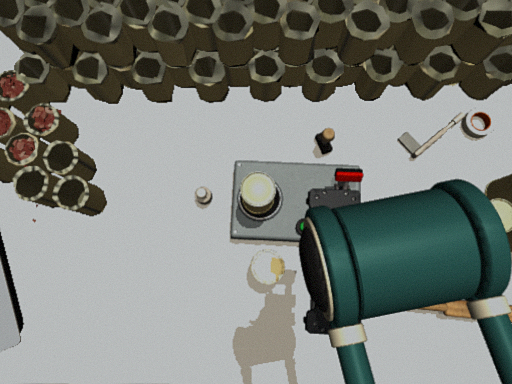

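The zoomed side view shows the button out at (265,357) and the lever back at the green mark, with its bar at (500,292). In the top view the can (258,190), weight (203,195), stamp (325,140) and lids (267,267) are all where they started. I'm handing in.

```bash
python3 -c "
from cell import order,manip
print(order.close_job(),manip.state()['clock'])"
```

```text
the job is handed in; nothing more can be done
the job is handed in; nothing more can be done
```

The can spinner is set to full speed and started, and I handed the job in at about 19 s on the robot's clock. The system gives no verdict.

With the fingers shut, I pushed the front (red) half of the lever bar past the slow notch until it snapped to the far stop. I then pressed the green button straight down until it hit its stop, about 6 mm in at 22 N, and withdrew.

**Last checks:**
- **Lever:** the red face of the bar sits 36.7 mm behind the hinge, as expected at the far stop, both before and after the press.
- **Button:** it is back out, with its top at 66–67 mm, against 67–68 mm before the press.
- **Surrounding items:** the can, check weight, date stamp and lids measured within 1 mm of where they started.
- **Robot:** the arm is clear of everything, with a contact force of about 0.

**Errors and disagreements:** one script stopped on a print error before the fingers reached the lever, and I carried on from there. The side and top cameras disagreed by 2–3 mm on the machine's position, which was too little to affect the job.

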